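# Slide the glass into a pressure gauge and hold it down

## Robot

A 6-joint arm with a two-finger parallel gripper is mounted at the origin on the work surface. World frame = base frame: x ahead of the robot, y to its left, z up, the work surface at z = 0. Lengths are in mm, angles in rad, forces in N, time in s.
With the tool pointing down it reaches from about 275 to 875 mm from the base axis. Payload 12.5 kg.
Tool frame: the origin (TCP) lies midway between the tips of the shut fingers; the grasp point (between the pads) lies 19 mm behind it; z points along the fingers, x is the direction in which the jaws open and shut, and the axes are right-handed (so a half turn about z gives the same grasp; the last joint's range is limited). The gripper opens to 85 mm and grips with 20 to 120 N. Pads are 22 mm wide; open, the fingers measure 114 mm over their backs; the gripper's body (76 mm by 85 mm) begins 54 mm behind the grasp point. The pads swing forward as they close: fully open they stand 13 mm farther back than shut.
Start: joints at [1.244, 0.351, 1.652, -0, 1.139, -0.085], TCP at [131.667, 533.993, 231.29] pointing down, gripper open.
Joint ranges: [-2.75, 2.75], [-0.79, 2.1], [0.01, 2.65], [-1.57, 4.71], [0.07, 3.14], [-2.87, 2.87]. Speed limits (rad/s): [2.22, 2.22, 2.79, 3.14, 3.14, 3.14].

## Interface

Orientations are given as a rotation vector (axis times angle).
In Python, from workcell import state, camera, finish_job gives the robot as it stands. The module is installed in compiled form; this text tells all that it offers.
- The arm moves only by the shell command python3 -m pendant 'ROWS'. ROWS is text: rows parted by semicolons, each of 7 numbers parted by spaces: the turn, a rotation vector about the tool's x, y, z as a fraction of full scale, then the shift along the tool's x, y, z as a fraction of full scale, then the opening in per cent of the stroke, from 0 (shut) to 100 (fully open). A call has 1 to 12 rows; each row is the pose to reach, as a shift and turn from the pose measured when the call began, along the tool's axes at that moment, turning the shorter way round; what a row does not reach only later rows make up. Full scale, the value 1, is 400 mm for a shift and 180 degrees for a turn. A row lasts 1/12 s, in which the tool goes at most 41.7 mm and 7.16 degrees, less where a joint would pass 70% of its speed; a pose out of reach is approached as far as the arm can. A call with a number of a shift or a turn outside -1 to 1 is refused whole. A call with a gripper value outside its range is refused whole. The fingers move at their own pace and stop on an object; the grip force is fixed at half the most. Time passes only in rows, so rows that repeat a pose let the fingers close. It gives the time, the measured TCP pose, the force and the opening at its end, in the units of the state.
- state(): the state, without advancing time (a new reading comes with each control period).
- camera(name): name is "scene" or "side" or "wrist"; returns a dict with "color" (420x560x3 uint8, red, green, blue), "range_z" (420x560 float32, mm along the optical axis (not along the pixel's ray), 0 where there is no reading), "fov_y" (degrees; the focal length in pixels is half the picture's height over the tangent of half this angle, whatever the lens; pixels are square), "cx", "cy" (the principal point, pixels), "T" (4x4, takes a point from camera to world coordinates). Camera axes: x right, y down, z forward; pixel columns grow to the right and rows downward; lengths in mm; the calibration is good to about 2 mm. A picture is of the moment at which its call begins.
- finish_job(): hands the job in, once; it reports no verdict.
The state is a dict: "time": time; "joints": joint angles; "joint_vel": joint speeds; "tau": joint torques, N m; "ee_pos": TCP position; "orientation": TCP orientation; "contact_force": force on the tool from outside, world axes, zero at the start; "ft_torque": the same for the moment, N m; "finger_gap": finger opening in mm.
Only numpy, scipy, OpenCV 4.12 (cv2) and the standard library are available. Lean on these libraries where they do the work, as an engineer would, in place of code of your own. Each camera call takes 0.05 s, during which the arm holds its last target. There are 200 camera calls.

## Task

The glass of the open pressure gauge is lying across the rim of its case, hanging over one side. Without lifting it or taking hold of it, push it across with your fingertips until it drops into its seat and lies flat and flush all round, then press lightly down on it with the fingertips and finish like that, still holding it down ready for the bezel ring to go on. Leave everything else on the bench where it is.

Things in the scene. Friction and masses are not known exactly. Their poses are not given: they have to be found in the camera images.
- glass: the loose gauge glass: a clear round disc with an orange rubber gasket all round its edge, 94 mm across and 6 mm thick over all, 60 to 120 g; origin at the centre of its underside, z axis up through it. It starts lying level on top of the rim, its centre 22 to 35 mm to one side of the seat's centre, in any direction.
- gauge: the open pressure gauge: a round steel case lying face up, 113 mm across at the rim, screwed through its flange (136 mm across) to a plywood board 170 x 170 x 15 mm that does not move. A brass stem sticks out of the case along its -x axis, with its top 14 mm below the rim. Origin at the centre of the board's underside, on the bench.
- gauge_seat (a point): the centre of the seat for the glass, on top of the white scale ring that carries it, 58 mm above the bench, z up. The seat is a round recess 97 mm across and 6 mm deep, open upwards, so a seated glass has its top flush with the rim; the scale ring is a flat ledge 18 mm wide, and inside it the dial's centre, 60 mm across, is sunk 9 mm lower with the pointer.
- gauge_rim (a point): the centre of the case's flat top rim, straight above gauge_seat, 64 mm above the bench. The rim is a flat ring, 97 mm inside and 113 mm outside diameter. A glass pushed inwards first tips its leading edge down into the recess when about 12 mm off centre (its trailing edge then rises up to 6 mm); the trailing edge drops once it has crossed the inner edge of the rim.
- bezel_ring: loose aluminium bezel ring that will be screwed on later: 117 mm across, 92 mm hole, 13 mm tall, lying flat on the bench; origin at the centre of its underside. A bystander.
- finished_gauge: a second, complete pressure gauge (bezel and glass fitted) lying on its back: 116 mm across, 47 mm tall, brass stem; origin at the centre of its underside. A bystander.
- screwdriver: blue-handled screwdriver lying on the bench, 200 mm long, 26 mm thick; origin under its middle, x axis from handle to tip. A bystander.
- spanner: steel open and ring spanner lying flat on the bench, 180 mm long, 8 mm thick; origin under its middle. A bystander.
- spray_can: spray can standing on the bench, 53 mm across, 190 mm tall; origin at the centre of its underside. A bystander.
- grease_tub: grease tub with red lid standing on the bench, 68 mm across, 75 mm tall; origin at the centre of its underside. A bystander.
- screw_bowl: round steel bowl of small screws, 104 mm across, 24 mm tall; origin at the centre of its underside. A bystander.
Not all that is in view belongs to the job. What is shaped like the glass but green or turquoise is not meant.

How it is judged (in metres and radians):
On the way:
1. the glass has dropped into its seat and lies flat and flush (horizontal distance between glass and gauge_seat below 0.004 m and z of glass in the frame of gauge_seat between -0.002 and 0.0015 m and angle between glass's own z axis and vertical below 0.025 rad), for 0.2 s.
At the end, for the whole second after the job is handed in: The glass lies in its seat, centre within 4 mm of the seat's centre, underside 2 mm below to 1.5 mm above the seat, tilt under 0.025 rad; the fingers press on it with 1 to 35 N through the last second; each bystander is within 20 mm of its start (all of step 1 and contact force between the fingers and glass above 1 N and distance of each of bezel_ring, finished_gauge, screwdriver, spanner, spray_can, grease_tub, screw_bowl from where it was at the start of the episode below 0.02 m); the arm keeps its last pose, push and grip.
It fails at once if the glass is lifted off the gauge (10 mm above the rim) (z of glass in the frame of gauge_rim above 0.01 m).
It fails at once if the glass is tipped up or falls off the gauge (angle between glass's own z axis and vertical above 0.3 rad or horizontal distance between glass and gauge_seat above 0.06 m).
It fails at once if the glass is pressed or pushed with more than 35 N (contact force between the fingers and glass above 35 N).
It fails at once if another thing on the bench is moved by more than 20 mm (distance of any of bezel_ring, finished_gauge, screwdriver, spanner, spray_can, grease_tub, screw_bowl from where it was at the start of the episode above 0.02 m).
It also fails if it takes over 38 s, if anything falls off the work surface, if the arm or the gripper's body presses on something with over 40 N, if the wrist force passes 120 N, or if a joint passes its speed limit or range.

## Working session

There is one attempt and no reset: what is moved stays moved. The work goes in short steps, Python scripts to look and compute and a shell command to move; the robot and the scene stay as the last step left them, time stands still between calls to the robot, and variables do not carry over. Pictures are saved under pics/ and viewed, about 8 in all and at most 12, crops included, and the job is handed in when it is done.

```bash
mkdir -p pics; cat > h.py <<'E'
import numpy as np, cv2
from workcell import state, camera
def cam(n):
    c=camera(n); h=c["color"].shape[0]; f=h/2/np.tan(np.radians(c["fov_y"])/2)
    v,u=np.mgrid[:h,:c["color"].shape[1]]; z=c["range_z"]
    p=np.stack([(u-c["cx"])*z/f,(v-c["cy"])*z/f,z],-1)
    T=np.array(c["T"]); w=p@T[:3,:3].T+T[:3,3]; w[z==0]=np.nan
    return c["color"],w,f,c,T
def save(n,im): cv2.imwrite("pics/"+n,im[...,::-1])
E
python3 - <<'E'
from h import *
print(state())
a=[]
for n in("scene","wrist"):
    col,w,f,c,T=cam(n); a.append(col); np.savez(n,col=col,w=w,T=T,f=f,cx=c["cx"],cy=c["cy"]); print(n,T.round(2).tolist(),f)
save("a.png",cv2.resize(np.vstack(a),(560*5//7,600)) if 0 else a[0]); save("b.png",a[1])
E
```

```text
{'time': 0.0, 'joints': array([ 1.24437558e+00,  3.51235769e-01,  1.65241537e+00,  1.64822928e-05,
        1.13910085e+00, -8.45876744e-02]), 'joint_vel': array([-0.00087926, -0.00060203,  0.00038408,  0.00174859,  0.00202193,
        0.00065707]), 'tau': array([ 1.70145115e-03, -5.06094217e+01, -2.91409367e+01,  2.46075280e-05,
        4.48565537e-03,  6.24723884e-05]), 'ee_pos': array([131.57521654, 533.69380222, 230.7619926 ]), 'orientation': array([ 2.47269271e+00,  1.93687390e+00, -1.53595197e-03]), 'contact_force': array([0.07137809, 0.16271318, 0.40470977]), 'ft_torque': array([-0.0544103 ,  0.02050677,  0.02446253]), 'finger_gap': 85.23290912393244}
scene [[-0.68, 0.45, -0.57, 1368.79], [0.73, 0.43, -0.53, 764.41], [0.0, -0.78, -0.62, 972.97], [0.0, 0.0, 0.0, 1.0]] 543.64503432737
wrist [[0.24, 0.92, 0.3, 54.31], [0.97, -0.23, -0.08, 552.58], [-0.0, 0.31, -0.95, 372.91], [0.0, 0.0, 0.0, 1.0]] 312.3458253078086
```

View pics/a.png

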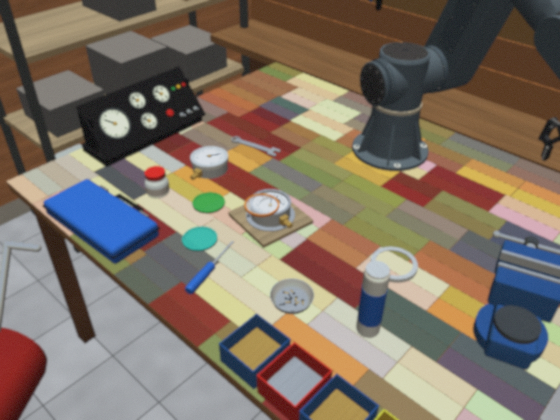

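View pics/b.png

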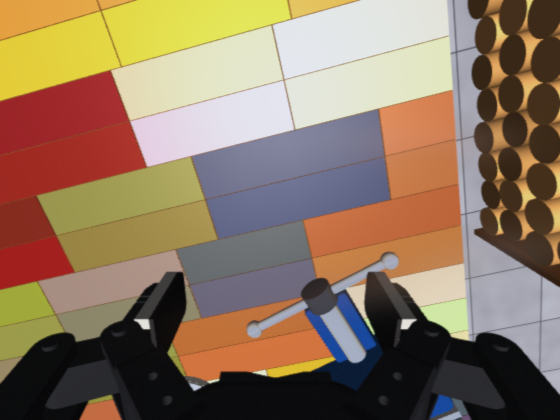

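The scene view shows the open gauge at about (268,212) with the glass across it. The green (208,202) and turquoise (200,238) discs are decoys. The wrist view does not show the gauge yet, so I'll locate it from the scene view.

```bash
python3 - <<'E'
from h import *
d=np.load("scene.npz"); col=d["col"]; w=d["w"]
print(w[212,268],w[225,240],w[205,285],w[210,268])
s=w[170:255,215:330].reshape(-1,3); m=(s[:,2]>50)&(s[:,2]<80); print(m.sum(),s[m].mean(0),s[m].min(0),s[m].max(0))
for n,(r,c) in dict(bowl=(296,291),fin=(158,209),can=(272,375),bez=(262,392),tub=(175,154),sd=(270,205),sp=(145,255),tq=(238,200)).items(): print(n,w[r,c].round())
save("c.png",cv2.resize(col[170:255,215:330],None,fx=6,fy=6,interpolation=3))
from scipy.spatial.transform import Rotation as R
print(R.from_rotvec(state()["orientation"]).as_matrix().round(3))
E
```

```text
[573.50884066  -6.32677018  68.89203242] [607.44117243 -80.88800037   1.26410475] [510.65577705  -2.98489276  57.84711976] [564.14684766 -15.33424874  65.13360454]
1094 [541.98370888 -34.65350652  64.84282314] [471.1332629  -96.4506473   50.07329199] [608.41153292  39.12873886  73.91439766]
bowl [707. 196.   6.]
fin [ 490. -337.   48.]
can [671. 385. 190.]
bez [439. 302.  -3.]
tub [ 682. -352.   76.]
sd [800.  -3.  22.]
sp [ 302. -327.   13.]
tq [ 719. -118.    4.]
[[ 0.239  0.971 -0.   ]
 [ 0.971 -0.239 -0.001]
 [-0.001 -0.    -1.   ]]
```

View pics/c.png

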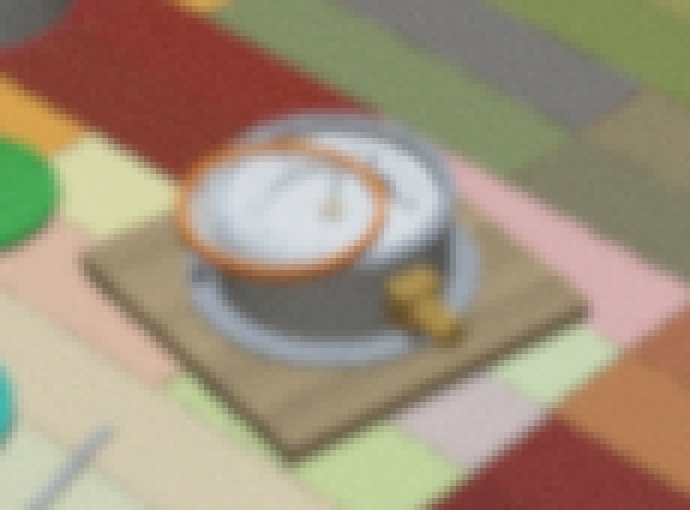

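The crop shows the glass (orange ring, crop centre about (283,208)) hanging over the crop-left side, i.e. towards world +x,-y. I'll go above it for a close look with the wrist camera.

```bash
R="x"; python3 -m pendant '0 0 0 -0.42 0.5 -0.03 100;0 0 0 -0.85 1 -0.06 100;0 0 0 -0.85 1 -0.06 100;0 0 0 -0.85 1 -0.06 100;0 0 0 -0.85 1 -0.06 100;0 0 0 -0.85 1 -0.06 100;0 0 0 -0.85 1 -0.06 100;0 0 0 -0.85 1 -0.06 100;0 0 0 -0.85 1 -0.06 100;0 0 0 -0.85 1 -0.06 100;0 0 0 -0.85 1 -0.06 100;0 0 0 -0.85 1 -0.06 100'
python3 -c "
from h import *
from scipy.spatial.transform import Rotation as R
s=state();M=R.from_rotvec(s['orientation']).as_matrix();print(s['time'],s['joints'].round(2));print(M.round(3));print((M.T@(np.array([545,-35,260])-s['ee_pos'])/400).round(3))"
```

```text
time: 1.1
ee_pos: [424.2, 126.6, 254.1]
orientation: [2.473, 1.937, -0.001]
contact_force: [1.5, 1.3, 0.6]
finger_gap: 85.7
1.1 [ 0.19  0.13  1.88 -0.    1.13 -1.14]
[[ 0.24   0.971 -0.   ]
 [ 0.971 -0.24  -0.001]
 [-0.001 -0.    -1.   ]]
[-0.32   0.39  -0.015]
```

```bash
python3 -m pendant '0 0 0.05 -0.32 0.39 -0.015 100;0 0 0.1 -0.32 0.39 -0.015 100;0 0 0.15 -0.32 0.39 -0.015 100;0 0 0.183 -0.32 0.39 -0.015 100;0 0 0.183 -0.32 0.39 -0.015 100;0 0 0.183 -0.32 0.39 -0.015 100;0 0 0.183 -0.32 0.39 -0.015 100;0 0 0.183 -0.32 0.39 -0.015 100;0 0 0.183 -0.32 0.39 -0.015 100;0 0 0.183 -0.32 0.39 -0.015 50'
python3 - <<'E'
from h import *
col,w,f,c,T=cam("wrist"); np.savez("wrist",col=col,w=w,T=T,f=f,cx=c["cx"],cy=c["cy"]); save("d.png",col)
print(state()["time"],state()["joints"].round(2))
hsv=cv2.cvtColor(col,cv2.COLOR_RGB2HSV)
z=w[...,2]
for a,b in((60,67),(67,74)):
    m=(z>a)&(z<b); print(a,m.sum(),np.nanmedian(w[m],0).round(1))
m=(hsv[...,0]<20)&(hsv[...,0]>6)&(hsv[...,1]>150)&(z>60)&(z<78); print(m.sum(),w[m].min(0),w[m].max(0),np.median(z[m]))
E
```

```text
time: 1.93
ee_pos: [544.5, -34.0, 260.3]
orientation: [2.919, 1.159, -0.001]
contact_force: [-1.4, 0.6, -0.2]
finger_gap: 75.7
1.9833 [-0.15  0.31  1.63 -0.    1.2  -0.9 ]
60 1589 [503.7 -29.9  63.5]
67 5350 [558.1 -42.7  68.7]
356 [513.25379053 -91.25186885  67.13314729] [605.69569641   2.69801319  71.98321829] 69.5193778429549
```

View pics/d.png

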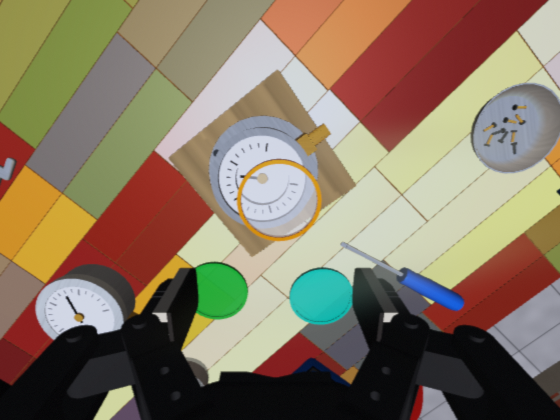

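The picture shows the glass's orange ring centred near (279,200), the case rim near (264,170), the stem at (315,135) and the decoy discs at (218,290) and (322,295). Next I fit circles in world coordinates.

```bash
cat >> h.py <<'E'
from scipy.optimize import least_squares
def plane(u,v,T,f,cx,cy,z):
    d=np.stack([(u-cx)/f,(v-cy)/f,np.ones_like(u,float)],-1)@T[:3,:3].T
    return T[:3,3]+d*((z-T[2,3])/d[:,2])[:,None]
def glass(col,T,f,cx,cy,z=68,c0=None):
    h=cv2.cvtColor(col,cv2.COLOR_RGB2HSV)
    m=((h[...,0]<22)&(h[...,0]>5)&(h[...,1]>140)&(h[...,2]>110))
    v,u=np.nonzero(m); p=plane(u,v,T,f,cx,cy,z)[:,:2]
    q=p[np.hypot(*(p-c0).T)<75]
    best=None; rng=np.random.default_rng(0)
    for r in (45.5,):
        best=least_squares(lambda x:np.hypot(*(q-x[:2]).T)-x[2],[*c0,46],loss="cauchy",f_scale=1)
    return best.x.round(1),len(q),np.median(abs(best.fun)).round(2)
def rim(w,c0):
    p=w.reshape(-1,3); p=p[(p[:,2]>62)&(p[:,2]<66)][:,:2]; p=p[np.hypot(*(p-c0).T)<70]
    g=lambda x:np.maximum(48.5-np.hypot(*(p-x).T),0)+np.maximum(np.hypot(*(p-x).T)-56.5,0)
    s=least_squares(g,c0,loss="cauchy",f_scale=1); return s.x.round(1),len(p),np.mean(s.fun).round(2)
E
python3 - <<'E'
from h import *
d=np.load("wrist.npz"); w=d["w"]; A=(d["T"],float(d["f"]),float(d["cx"]),float(d["cy"]))
for z in (67,69): print(glass(d["col"],*A,z=z,c0=np.array([559,-44.])))
print(rim(w,np.array([540,-33.])))
# flange: z~15..20? use histogram
v=w[80:270,150:370].reshape(-1,3); h,e=np.histogram(v[:,2],np.arange(0,75,3)); print(dict(zip(e.astype(int),h)))
# board z 13-17 rect
m=((w[...,2]>12.5)&(w[...,2]<17.5)).astype(np.uint8); m[:60]=0;m[275:]=0;m[:,:150]=0;m[:,370:]=0
q=w[m>0][:,:2].astype(np.float32); print(cv2.minAreaRect(q))
# image ellipses of rim outer: gray edge, hough at plane 64 -> rectified view
res=4; n=170*res
xs,ys=np.meshgrid(np.arange(n)/res+455,np.arange(n)/res-118)
P=np.stack([xs,ys,np.full_like(xs,64)],-1)-A[0][:3,3]; P=P@A[0][:3,:3]
rec=cv2.remap(d["col"],(A[1]*P[...,0]/P[...,2]+A[2]).astype(np.float32),(A[1]*P[...,1]/P[...,2]+A[3]).astype(np.float32),1)
c=lambda p:tuple(int(round(t*res)) for t in(p[0]-455,p[1]+118))
r,_,_=rim(w,np.array([540,-33.])); 
for R in(48.5,56.5): cv2.circle(rec,c(r),int(R*res),(0,0,255),1)
cv2.circle(rec,c(r),6,(0,0,255),1)
save("e.png",cv2.resize(rec,(600,600)))
E
```

```text
(array([560.1, -44.2,  45.2]), 1164, np.float64(1.35))
(array([559.7, -43.8,  44.9]), 1163, np.float64(1.34))
(array([529.8, -40.6]), 1452, np.float64(0.24))
{np.int64(0): np.int64(12101), np.int64(3): np.int64(212), np.int64(6): np.int64(33), np.int64(9): np.int64(22), np.int64(12): np.int64(5425), np.int64(15): np.int64(2273), np.int64(18): np.int64(901), np.int64(21): np.int64(20), np.int64(24): np.int64(8), np.int64(27): np.int64(8), np.int64(30): np.int64(5), np.int64(33): np.int64(5), np.int64(36): np.int64(8), np.int64(39): np.int64(30), np.int64(42): np.int64(110), np.int64(45): np.int64(218), np.int64(48): np.int64(613), np.int64(51): np.int64(24), np.int64(54): np.int64(333), np.int64(57): np.int64(1654), np.int64(60): np.int64(383), np.int64(63): np.int64(1127), np.int64(66): np.int64(3572), np.int64(69): np.int64(1857)}
((579.3731079101562, -49.49040985107422), (169.8341522216797, 270.698486328125), 79.80902099609375)
```

View pics/e.png

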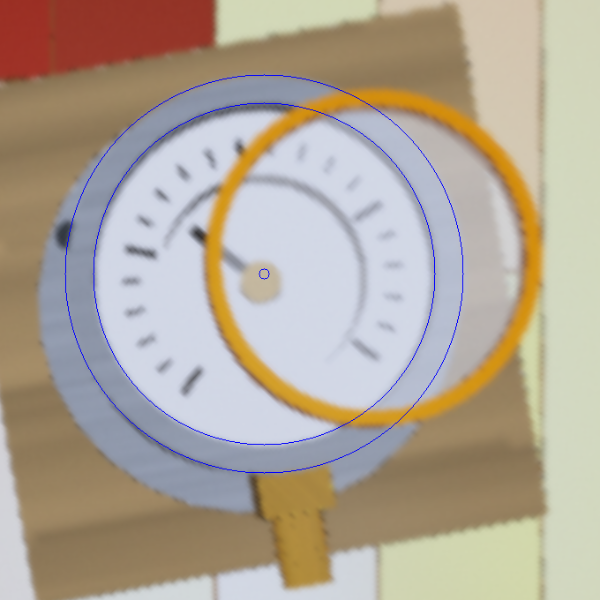

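The rectified view (right = +x, down = +y) shows the fitted rim circle lying on the case rim, with its centre at px (264,273). The glass ring is at px (375,257). So the glass is about 30 mm off towards +x, and the push direction is about (-0.994, 0.11). I'll place the shut fingers behind its +x edge.

```bash
cat > go.py <<'E'
import sys
from h import *
from scipy.spatial.transform import Rotation as R
s=state();M=R.from_rotvec(s['orientation']).as_matrix()
t=np.array([float(a) for a in sys.argv[1:4]]); print("shift",((M.T@(t-s['ee_pos']))/400).round(4),"yaw of tool y",np.degrees(np.arctan2(M[1,1],M[0,1])).round(2),"F",s['contact_force'].round(1),"t",s['time'],s['finger_gap'].round(1))
E
python3 go.py 625.2 -51.2 120
```

```text
Traceback (most recent call last):
  File "go.py", line 5, in <module>
    t=np.array([float(a) for a in sys.argv[1:4]]); print("shift",((M.T@(t-s['ee_pos']))/400).round(4),"yaw of tool y",np.degrees(np.arctan2(M[1,1],M[0,1])).round(2),"F",s['contact_force'].round(1),"t",s['time'],s['finger_gap'].round(1))
                                                                                                                                                                                                                   ^^^^^^^^^^^^^^^^^^^^^
AttributeError: 'float' object has no attribute 'round'
```

```bash
sed -i "s/s\['finger_gap'\].round(1)/s['finger_gap']/" go.py; python3 go.py 625.2 -51.2 120
```

```text
shift [0.1176 0.1691 0.351 ] yaw of tool y -46.71 F [ 0.2 -0.1  0.6] t 1.9833 68.54175650004677
```

```bash
python3 -m pendant '0 0 -0.035 0.118 0.169 0.08 0;0 0 -0.07 0.118 0.169 0.15 0;0 0 -0.105 0.118 0.169 0.25 0;0 0 -0.14 0.118 0.169 0.351 0;0 0 -0.18 0.118 0.169 0.351 0;0 0 -0.2245 0.118 0.169 0.351 0;0 0 -0.2245 0.118 0.169 0.351 0;0 0 -0.2245 0.118 0.169 0.351 0;0 0 -0.2245 0.118 0.169 0.351 0;0 0 -0.2245 0.118 0.169 0.351 0'
python3 go.py 625.2 -51.2 66
python3 - <<'E'
from h import *
col,w,f,c,T=cam("wrist"); save("f.png",col)
print(glass(col,T,f,c["cx"],c["cy"],z=68,c0=np.array([560,-44.])),rim(w,np.array([530,-40.])))
E
```

```text
time: 2.82
ee_pos: [625.6, -50.9, 120.9]
orientation: [2.341, 2.092, 0.0]
contact_force: [-0.1, -0.1, 0.3]
finger_gap: 0.3
shift [-0.0008 -0.0012  0.1373] yaw of tool y -6.44 F [-0.1 -0.1  0.3] t 2.8167 0.3176370985022022
(array([559.8, -43.8,  45.1]), 4477, np.float64(1.4)) (array([530.4, -40.6]), 3803, np.float64(0.02))
```

View pics/f.png

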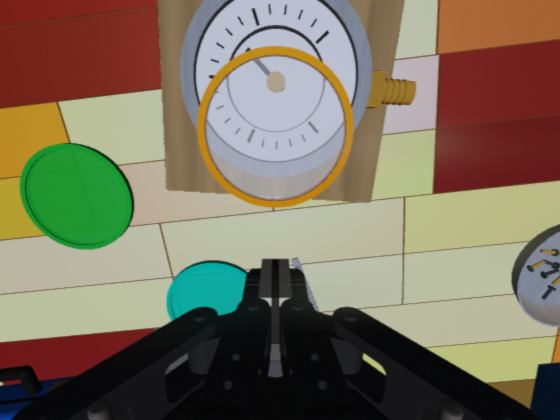

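The shut fingers (tips near (272,262)) stand right behind the glass (275,127), and the case is beyond it. The second fit agrees with the first. I'll go down and begin the push.

```bash
python3 -m pendant '0 0 0 0 0 0.07 0;0 0 0 0 0 0.12 0;0 0 0 0 0 0.137 0;0 0 0 0 0 0.137 0;0 0 0 0 0 0.137 0;0 0 0 0 0 0.137 0'
python3 -m pendant '0 0 0 0 -0.006 0 0;0 0 0 0 -0.012 0 0;0 0 0 0 -0.018 0 0;0 0 0 0 -0.024 0 0;0 0 0 0 -0.03 0 0;0 0 0 0 -0.036 0 0;0 0 0 0 -0.042 0 0;0 0 0 0 -0.048 0 0;0 0 0 0 -0.048 0 0;0 0 0 0 -0.048 0 0'
python3 - <<'E'
from h import *
col,w,f,c,T=cam("wrist"); save("g.png",col)
print(glass(col,T,f,c["cx"],c["cy"],z=68,c0=np.array([550,-43.])),rim(w,np.array([530,-40.])))
E
python3 go.py 591 -47 66
```

```text
time: 3.37
ee_pos: [626.5, -51.1, 67.5]
orientation: [2.34, 2.091, 0.002]
contact_force: [0.6, -0.2, 0.4]
finger_gap: -0.1
time: 4.2
ee_pos: [607.3, -48.9, 67.5]
orientation: [2.34, 2.091, 0.002]
contact_force: [-0.3, -0.2, 0.6]
finger_gap: 0.1
(array([551. , -42.7,  45.3]), 8091, np.float64(1.42)) (array([530.4, -40.5]), 7062, np.float64(0.02))
shift [ 0.0002 -0.041   0.0034] yaw of tool y -6.44 F [-0.6 -0.2  0.7] t 4.25 -0.012938901570387296
```

View pics/g.png

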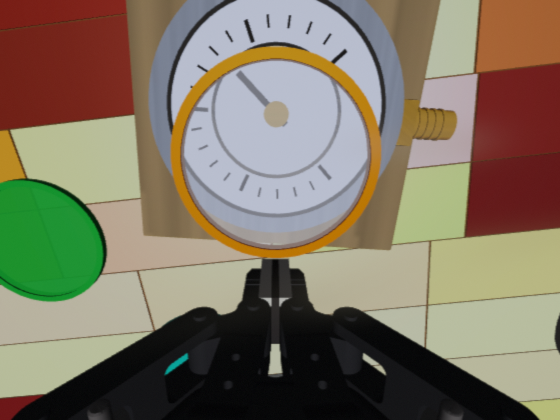

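The glass moved straight ahead and now sits about 20.6 mm off centre, with the fingertips at its edge (275,258). I'll keep pushing, slightly lower.

```bash
python3 -m pendant '0 0 0 0 -0.005 0.003 0;0 0 0 0 -0.01 0.003 0;0 0 0 0 -0.015 0.003 0;0 0 0 0 -0.02 0.003 0;0 0 0 0 -0.025 0.003 0;0 0 0 0 -0.03 0.003 0;0 0 0 0 -0.035 0.003 0;0 0 0 0 -0.04 0.003 0;0 0 0 0 -0.04 0.003 0;0 0 0 0 -0.04 0.003 0'
python3 - <<'E'
from h import *
col,w,f,c,T=cam("wrist"); save("g2.png",col)
print(glass(col,T,f,c["cx"],c["cy"],z=66,c0=np.array([538,-41.])),rim(w,np.array([530,-40.])))
E
python3 go.py 588 -47 66
```

```text
time: 5.08
ee_pos: [590.8, -47.1, 65.9]
orientation: [2.341, 2.092, 0.001]
contact_force: [0.4, 0.6, 0.5]
finger_gap: -0.0
(array([534.8, -44.7,  45.5]), 7813, np.float64(1.38)) (array([535.8, -46.5]), 24089, np.float64(7.92))
shift [-0.0006 -0.0068 -0.0006] yaw of tool y -6.44 F [ 0.2 -0.2  0. ] t 5.1333 -0.04205635684382307
```

View pics/g2.png

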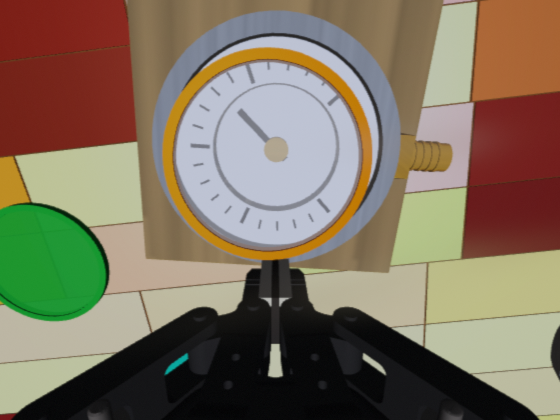

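The glass has tipped in but drifted: its ring centre (268,153) lies left of the case axis (about (277,137)), roughly 4.5 mm in +x and 4 mm in -y. I'll bring the fingers round to push it from the +x,-y side.

```bash
python3 -m pendant '0 0 0 0 0.02 0 0;0 0 0 0 0.03 -0.05 0;0 0 0 0 0.03 -0.1 0;0 0 0 0 0.03 -0.1 0;0 0 0 0 0.03 -0.1 0'
python3 - <<'E'
from h import *
col,w,f,c,T=cam("wrist"); 
for z in(64,66,70):print(glass(col,T,f,c["cx"],c["cy"],z=z,c0=np.array([535,-44.])))
p=w.reshape(-1,3); r=np.hypot(p[:,0]-534,p[:,1]+44); 
q=p[(r<47.5)&(r>38)&(p[:,2]>58)&(p[:,2]<80)]
h=cv2.cvtColor(col,cv2.COLOR_RGB2HSV); m=((h[...,0]<22)&(h[...,0]>5)&(h[...,1]>140)&(h[...,2]>110)).ravel()
q=p[m&(r<52)&(r>38)]; th=np.degrees(np.arctan2(q[:,1]+44,q[:,0]-534))
for a in range(-180,180,30):
    k=(th>=a)&(th<a+30); print(a,k.sum(),np.median(q[k,2]).round(1) if k.any() else None,end=' | ')
E
python3 go.py 581 -86.5 100
```

```text
time: 5.55
ee_pos: [603.2, -48.5, 106.3]
orientation: [2.341, 2.091, 0.002]
contact_force: [-1.0, -0.2, 0.3]
finger_gap: -0.3
(array([534.5, -44.5,  45.7]), 5032, np.float64(1.36))
(array([534.4, -44.4,  45.2]), 5062, np.float64(1.35))
(array([534.1, -44.3,  44.2]), 5129, np.float64(1.34))
-180 427 66.0 | -150 410 68.1 | -120 366 70.1 | -90 327 71.6 | -60 299 72.0 | -30 290 71.3 | 0 291 69.7 | 30 319 67.6 | 60 301 65.5 | 90 341 64.2 | 120 397 63.8 | 150 415 64.3 | shift [-0.1009 -0.0429  0.0135] yaw of tool y -6.43 F [-0.7  0.6 -0.1] t 5.6 0.06088192694338436
```

The depth profile confirms it: the high, trailing edge is at -45° and the low edge at 135°. I'll rotate and push along about 136°.

```bash
python3 -m pendant '0 0 0.035 -0.1 -0.043 0.0135 0;0 0 0.07 -0.1 -0.043 0.0135 0;0 0 0.105 -0.1 -0.043 0.0135 0;0 0 0.14 -0.1 -0.043 0.0135 0;0 0 0.175 -0.1 -0.043 0.0135 0;0 0 0.205 -0.1 -0.043 0.0135 0;0 0 0.205 -0.1 -0.043 0.0135 0;0 0 0.205 -0.1 -0.043 0.0135 0;0 0 0.205 -0.1 -0.043 0.0135 0'
python3 go.py 581 -86.5 66.5
```

```text
time: 6.35
ee_pos: [580.7, -86.1, 99.4]
orientation: [2.882, 1.249, -0.001]
contact_force: [-0.2, 0.8, 0.0]
finger_gap: -0.1
shift [-0.0002  0.0011  0.0822] yaw of tool y -43.15 F [-0.2  0.8  0. ] t 6.35 -0.05297858259229985
```

```bash
python3 -m pendant '0 0 0 0 0 0.05 0;0 0 0 0 0 0.082 0;0 0 0 0 0 0.082 0;0 0 0 0 0 0.082 0;0 0 0 0 0 0.082 0'
python3 -m pendant '0 0 0 0 -0.005 0 0;0 0 0 0 -0.01 0 0;0 0 0 0 -0.014 0 0;0 0 0 0 -0.018 0 0;0 0 0 0 -0.021 0 0;0 0 0 0 -0.024 0 0;0 0 0 0 -0.024 0 0;0 0 0 0 -0.024 0 0'
cat > look.py <<'E'
import sys
from h import *
col,w,f,c,T=cam("wrist"); save(sys.argv[1],col)
g=glass(col,T,f,c["cx"],c["cy"],z=63,c0=np.array([531,-41.])); print(g)
p=w.reshape(-1,3); r=np.hypot(*(p[:,:2]-g[0][:2]).T)
h=cv2.cvtColor(col,cv2.COLOR_RGB2HSV); m=((h[...,0]<22)&(h[...,0]>5)&(h[...,1]>140)&(h[...,2]>110)).ravel()
q=p[m&(r<50)&(r>38)]; th=np.degrees(np.arctan2(*(q[:,:2]-g[0][:2]).T[::-1]))
for a in range(-180,180,30):
    k=(th>=a)&(th<a+30); print(a,k.sum(),np.median(q[k,2]).round(1) if k.any() else None,end=' | ')
# rim height and centre
k=(r>51)&(r<55); print("\nrim z",np.nanmedian(p[k,2]))
E
python3 look.py h.png; python3 go.py 581 -86.5 66
```

```text
time: 6.77
ee_pos: [581.0, -86.2, 67.0]
orientation: [2.882, 1.249, -0.0]
contact_force: [0.5, -0.4, 0.7]
finger_gap: 0.0
time: 7.43
ee_pos: [573.9, -79.6, 67.0]
orientation: [2.881, 1.249, -0.001]
contact_force: [0.9, 0.2, 0.2]
finger_gap: -0.1
(array([532.2, -42.2,  46. ]), 8052, np.float64(1.48))
-180 598 65.0 | -150 531 66.4 | -120 458 67.8 | -90 421 68.9 | -60 409 69.3 | -30 416 69.0 | 0 453 68.1 | 30 516 66.8 | 60 577 65.3 | 90 621 64.1 | 120 663 63.6 | 150 637 64.0 | 
rim z 64.10210786556979
shift [-0.0005  0.0247  0.0024] yaw of tool y -43.12 F [ 0.8 -0.1 -0.5] t 7.4833 -0.16076650740042756
```

```bash
python3 -m pendant '0 0 0 0 -0.002 0.001 0;0 0 0 0 -0.003 0.001 0;0 0 0 0 -0.004 0.001 0;0 0 0 0 -0.005 0.001 0;0 0 0 0 -0.005 0.001 0;0 0 0 0 -0.005 0.001 0'
python3 look.py i.png; python3 go.py 581 -86.5 66
```

```text
time: 7.98
ee_pos: [572.5, -78.2, 66.6]
orientation: [2.882, 1.249, -0.001]
contact_force: [-0.7, -0.7, -0.1]
finger_gap: 0.1
(array([530.9, -41.1,  45. ]), 7878, np.float64(1.49))
-180 569 63.5 | -150 531 63.6 | -120 475 63.5 | -90 417 63.5 | -60 392 63.5 | -30 412 63.5 | 0 456 63.5 | 30 507 63.4 | 60 526 63.5 | 90 607 63.5 | 120 620 63.5 | 150 614 63.5 | 
rim z 64.09930428969298
shift [-0.0006  0.0296  0.0015] yaw of tool y -43.12 F [-0.3 -1.   0.7] t 8.0333 0.29227659454091154
```

It has dropped in: the gasket height is 63.5 mm all round and the centre is within 1 mm of the seat. Now I'll lift, go over the centre and come down.

```bash
python3 -m pendant '0 0 0 0 0.008 0 0;0 0 0 0 0.01 -0.03 0;0 0 0 0 0.01 -0.06 0;0 0 0 0 0.01 -0.06 0;0 0 0 0 0.01 -0.06 0'; python3 go.py 530.5 -41 72
```

```text
time: 8.45
ee_pos: [576.1, -81.1, 91.9]
orientation: [2.88, 1.249, 0.002]
contact_force: [-0.1, 0.7, -0.8]
finger_gap: -0.3
shift [-0.0047 -0.1517  0.0493] yaw of tool y -43.12 F [-0.1  0.7 -0.8] t 8.45 -0.25024372068938383
```

```bash
python3 -m pendant '0 0 0 -0.0047 -0.08 0 0;0 0 0 -0.0047 -0.152 0 0;0 0 0 -0.0047 -0.152 0 0;0 0 0 -0.0047 -0.152 0.03 0;0 0 0 -0.0047 -0.152 0.0493 0;0 0 0 -0.0047 -0.152 0.0493 0;0 0 0 -0.0047 -0.152 0.0493 0;0 0 0 -0.0047 -0.152 0.0493 0'; python3 go.py 530.5 -41 64
```

```text
time: 9.12
ee_pos: [530.7, -41.1, 72.1]
orientation: [2.88, 1.248, 0.003]
contact_force: [0.0, -0.2, -0.4]
finger_gap: 0.5
shift [-0.     -0.0006  0.0202] yaw of tool y -43.13 F [ 0.  -0.2 -0.4] t 9.1167 0.46267324930754017
```

Descending slowly to 65.5 mm, then in 0.4 mm steps.

```bash
python3 -m pendant '0 0 0 0 0 0.008 0;0 0 0 0 0 0.014 0;0 0 0 0 0 0.016 0;0 0 0 0 0 0.016 0;0 0 0 0 0 0.016 0'; python3 -m pendant '0 0 0 0 0 0.001 0;0 0 0 0 0 0.002 0;0 0 0 0 0 0.003 0;0 0 0 0 0 0.003 0;0 0 0 0 0 0.003 0'; python3 -m pendant '0 0 0 0 0 0.001 0;0 0 0 0 0 0.002 0;0 0 0 0 0 0.002 0;0 0 0 0 0 0.002 0'
```

```text
time: 9.53
ee_pos: [530.7, -41.1, 65.7]
orientation: [2.88, 1.248, 0.002]
contact_force: [0.4, 0.2, 0.1]
finger_gap: 0.4
time: 9.95
ee_pos: [530.7, -41.1, 64.5]
orientation: [2.881, 1.248, 0.002]
contact_force: [0.3, -0.0, -0.8]
finger_gap: 0.1
time: 10.28
ee_pos: [530.7, -41.2, 64.1]
orientation: [2.88, 1.248, 0.003]
contact_force: [-2.4, 0.4, 5.4]
finger_gap: -0.2
```

```bash
python3 -m pendant '0 0 0 0 0 0.0015 0;0 0 0 0 0 0.002 0;0 0 0 0 0 0.002 0;0 0 0 0 0 0.002 0;0 0 0 0 0 0.002 0;0 0 0 0 0 0.002 0'; python3 look.py j.png; python3 go.py 530 -41 64
```

```text
time: 10.78
ee_pos: [530.8, -41.1, 64.0]
orientation: [2.88, 1.249, 0.003]
contact_force: [-4.3, 0.4, 12.0]
finger_gap: 0.4
(array([531. , -41.1,  45.1]), 4584, np.float64(1.61))
-180 382 63.5 | -150 397 63.4 | -120 172 63.4 | -90 0 None | -60 32 63.6 | -30 0 None | 0 116 63.4 | 30 355 63.5 | 60 368 63.6 | 90 448 63.5 | 120 485 63.5 | 150 457 63.5 | 
rim z 63.93302207348546
shift [-0.001  -0.0017  0.0001] yaw of tool y -43.13 F [-4.1  0.7 11.7] t 10.8333 -0.2593880217168196
```

View pics/j.png

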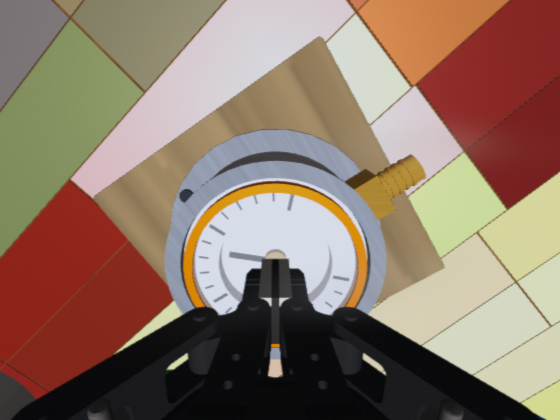

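The glass (ring around (275,265)) lies concentric and flush in the rim, with the fingertips on its centre pressing steadily at about 12 N. I'm handing in.

```bash
python3 -c "
from workcell import finish_job,state
finish_job(); s=state(); print(s['time'],s['contact_force'],s['ee_pos'])"
```

```text
the job is handed in; nothing more can be done
the job is handed in; nothing more can be done
```

The glass is in its seat, flat and flush, and I handed the job in at about 10.8 s with the shut fingertips pressing on its centre at about 12 N.

- **How it went:** I pushed the glass across the rim with the shut fingertips. After it tipped in it had drifted sideways, so I went round and pushed again from its raised edge until it dropped. It was never gripped or lifted.
- **Seating check:** The last look put the gasket at 63.4–63.6 mm wherever it was visible, with the rim at 63.9–64.1 mm. The view straight after the drop showed 63.4–63.6 mm all round. The glass centre was within about 1 mm of the fitted seat centre.
- **Force check:** The press carried a sideways part of about 4 N, and the glass did not move under it. No reading showed a large force during the pushes, but I only read forces at the end of each move.
- **Not checked:** I did not measure the bystanders again at the end. The arm stayed clear of them throughout. After handing in, no state could be read, so the final second itself is unconfirmed.

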